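# Seat the tube, shut the lid and start the centrifuge

### The job

The green-capped tube stands proud of the rotor of the bench centrifuge: press it fully home with the fingertips, swing the lid down until it is fully shut, then press the green start key and let it come back up. Do it all by gentle touch: grasp and lift nothing, and leave the other tubes, the red and grey keys and everything else on the bench alone.

Things in the scene. Friction and masses are not known exactly. Their poses are not given: they have to be found in the camera images.
- centrifuge: White bench centrifuge, fixed, 210 (x) by 190 (y) mm, flat body top at z = 88 mm. Origin under its centre; +x points to its back (lid hinge), -x to its front (grey key panel, sloping up backwards at 10 degrees), z up. Behind the panel a round chamber, 138 mm across, centred at x = 26 mm, y = 0, holds the rotor; the caps of seated tubes stand about 6 mm above the body top.
- rotor (a joint): Angle of the rotor (rad) about the upright axis at x = 26 mm, y = 0 of the centrifuge. At 0 the green-capped tube is at the front; growing values turn it anticlockwise from above. It turns stiffly (0.06 N m), need not be turned. Four capped 5 ml tubes stand in it at 90 degree steps (green, orange, blue, orange); the four places between are empty.
- green_cap (a point): Centre of the top of the green cap (16 mm across), the tube to press. Seated it is 34 mm from the rotor's axis and 94 mm above the bench, level with the other three caps. The tube's top leans 15 degrees inwards, so the cap moves slightly outwards as it goes down (2.7 mm per 10 mm). The point's z axis is the tube's axis, pointing out of the bore.
- green_tube (a joint): How far the green-capped tube stands out of its seat, m along its own axis: 0 fully home, 0.009 to 0.014 at the start. It slides stiffly (about 2 N), stays where it is left, and has a hard stop at 0.
- orange_a_tube: Orange-capped tube, seated, 90 degrees on from the green one anticlockwise from above; to be left alone. Origin at its foot, z along its axis; cap top at z = 72 mm, 16 mm across.
- blue_tube: Blue-capped tube, seated, opposite the green one; to be left alone. Origin and size as for the orange one.
- orange_b_tube: Second orange-capped tube, seated, opposite the first; to be left alone. Origin and size as for the first.
- lid (a joint): Angle of the lid (rad): 0 shut, 1.3 to 1.4 at the start (standing nearly upright behind the chamber). Stiff hinges: it stays where it is left and needs about 0.5 to 1.5 N at its far edge to move; at 0 it meets a firm rubber seal.
- lid_hinge (a point): On the lid's hinge line, at the middle of its width, 97 mm behind the centrifuge's origin and 88 mm above the bench. The hinge line lies along the centrifuge's y.
- lid_rim (a point): Where to push the lid: on its outer face (upper face when shut), mid-width, 12 mm from its free edge; shut, it is 140 mm in front of the hinge line and 24 mm above it. The point's z axis is the outward normal of that face (up when shut, to the back when open), its -x axis points to the free edge. White frame 150 x 168 mm, 24 mm deep, solid clear window, small grey lip at the free edge.
- start_key_top (a point): Centre of the top of the green round start key (white triangle), middle one of three. 20 mm across, top 7 mm above the sloping panel; pressing goes square into the panel, i.e. 10 degrees off straight down; the point's z axis points out of the panel. The keys' centres are 36 mm apart in a row along the centrifuge's y.
- start_key (a joint): Travel of the start key, m: 0 up, 0.004 fully down, at about 3.3 N. It springs back. It counts as pressed beyond 0.0025.
- stop_key (a joint): Travel of the red stop key (white square), same key, 36 mm to +y of the start key; must not be pressed.
- lid_key (a joint): Travel of the grey lid-release key, same key, 36 mm to -y of the start key; must not be pressed.
- wash_bottle: White squeeze bottle with red cap and curved spout, 62 x 94 x 208 mm, bystander. Origin under its base.
- beaker_a: Clear sample beaker, 50 x 55 x 62 mm, with purple leaves, bystander. Origin under its centre.
- beaker_b: Clear sample beaker, same size, with green leaves, bystander.
- beaker_c: Clear sample beaker, same size, with pale yellow cubes, bystander.
- vial: White vial with red cap and blue band, 27 x 27 x 51 mm, bystander. Origin under its centre.
- tape_roll: Yellow roll of label tape lying flat, 72 mm across, 18 mm high, bystander.
- shelf_edge (a point): A point on the front edge of the white shelf rack behind the work, fixed; keep clear of it. Its boards lie 0.36 and 0.62 m above the bench, both with this front edge, a straight line seen from above through x = 0.68, y = -0.20 and x = 0.62, y = -0.45 (world).
- case_hinge (a point): Middle of the lid hinge of the black open instrument case on the robot's left, fixed; keep clear of it. Its base, 0.17 m high, lies between this point and the robot; its raised lid with the screen stands up and back from here to about 0.5 m above the bench.
- marker: White marker pen with red cap, lying, 135 mm long, bystander.

How it is judged:
By the outcome, as a careful person would: the job done as asked, in the order asked, and still so for the second after the job is handed in, with the robot touching nothing.
It also fails if it takes over 61 s, if anything falls off the work surface, if the arm or the gripper's body presses on something with over 40 N, if the wrist force passes 120 N, or if a joint passes its speed limit or range.

### The arm

A 7-joint arm with a two-finger parallel gripper is mounted at the origin on a cart in front of the work surface, level with it; the furniture and walls round the work are solid. World frame = base frame: x ahead of the robot, y to its left, z up, the work surface at z = 0. Lengths are in m, angles in rad, forces in N, time in s.
With the tool pointing down it reaches from about 0.425 to 0.925 m from the base axis. Payload 6.8 kg.
Tool frame: the origin (TCP) lies at the very end of the fingers, on their centre line; the grasp point (between the pads) lies env.grip_depth behind it (env.grip_depth is the distance from the TCP to the grasp point, in m); z points along the fingers, y is the line along which they close (so a half turn about z gives the same grasp; the last joint's range is limited). The gripper opens to 85 mm and grips with 20 to 120 N. Pads are 22 mm wide; open, the fingers measure 114 mm over their backs; the gripper's body (76 mm by 85 mm) begins 54 mm behind the grasp point. The pads swing forward as they close: fully open they stand 13 mm farther back than shut.
Start: joints at [-1.335, 0.477, 0.022, 1.555, -0.011, 1.109, -0.083], TCP at [0.228, 0.636, 0.231] pointing down, gripper open.
Joint ranges: [-2.96, 2.96], [-0.34, 2.1], [-1.41, 1.46], [0.24, 2.44], [-1.37, 4.51], [0.17, 1.92], [-2.96, 2.96]. Speed limits (rad/s): [2.39, 2.39, 3.14, 3.14, 3.14, 3.14, 3.14].

### API

Orientations are given as [roll, pitch, yaw] about the fixed x, y, z axes, in that order (R = Rz(yaw) Ry(pitch) Rx(roll)).
In Python, from bench import env, cams, search_frame, cut_out gives the robot as it stands. Calls block until the motion is done:
- env.move_pose(position, orientation): joint-space move of the TCP to a pose.
- env.move_l(position, speed=0.15, frame=None): straight line of the TCP; frame=None keeps the orientation; speed is the mean speed in m/s.
- env.set_joints(angles): joint-space move.
- env.let_go() and env.clamp(): open the fingers fully, or close them until they stop; the grip force is fixed at half the most.
- env.pause(seconds).
- env.inverse_kinematics(position, orientation): joint angles nearest the present ones, or None.
- env.observe(): the state.
- cams.get_image(name): name is "side" or "top" or "wrist"; returns a dict with "pixels" (420x560x3 uint8, blue, green, red), "vfov" (degrees; the focal length in pixels is half the picture's height over the tangent of half this angle, whatever the lens; pixels are square), "cx", "cy" (the principal point, pixels), "camera_from_world" (4x4, takes a point from world to camera coordinates); the wrist camera has in their place "tool_from_camera" (4x4, takes a point from camera to tool coordinates, whose origin is the TCP and whose axes are the flange's). Camera axes: x right, y down, z forward; pixel columns grow to the right and rows downward; lengths in m; the calibration is good to about 2 mm. A picture is of the moment at which its call begins: read the wrist's pose just before it. There is no depth.
A pose or a line that the arm cannot do raises env.MotionError and nothing moves.
- env.close_job(): hands the job in; it is judged then, once.
Trained networks look in a picture, given as the dict that the camera call returned (one of the last four; its "shot" number tells which), for a name from the list of things; names that differ only in an ending like _2 or _b are one class to them, and where a whole thing is asked for, a point or a joint stands for the part that bears it (a point fixed in the world has none). Each returns a list of dicts, best first, with "confidence" (0 to 1); they miss things now and then, are a little off and sometimes report something else, mostly with a low value. They report only what shows in the picture. A call takes as long as a camera call.
- search_frame(picture, target): "extent" ([left, top, right, bottom] in pixels, round what is visible of it).
- cut_out(picture, target): "mask" (420x560 bool, what is visible of it) and "extent" ([left, top, right, bottom] in pixels, round what is visible of it).
The state is a dict: "time": time; "qpos": joint angles; "qvel": joint speeds; "joint_efforts": joint torques, N m; "eef_pos": TCP position; "orientation": TCP orientation; "wrist_force": force on the tool from outside, world axes, zero at the start; "moment": the same for the moment, N m; "width": finger opening in m; "gripper_force": force on a finger pad.
Only numpy, scipy, OpenCV 4.12 (cv2) and the standard library are available. Lean on these libraries where they do the work, as an engineer would, in place of code of your own. Each camera call takes 0.05 s, during which the arm holds its last target. There are 200 camera calls.

## Working session

There is one attempt and no reset: what is moved stays moved. The work goes in short steps, each a Python script; the robot and the scene stay as the last script left them, time stands still between calls to the robot, and variables do not carry over. Pictures are saved under pics/ and viewed, at most 10 in all, crops included, and the job is handed in when it is done.

```bash
ls; mkdir -p pics
cat > h.py <<'E'
import numpy as np, cv2
from bench import env, cams, search_frame, cut_out
from scipy.spatial.transform import Rotation as R
def snap(n,f=None):
    o=env.observe(); p=cams.get_image(n); p['o']=o
    if f: cv2.imwrite('pics/'+f,p['pixels'])
    return p
def cfw(p):
    if 'camera_from_world' in p: return np.array(p['camera_from_world'])
    T=np.eye(4); T[:3,:3]=R.from_euler('xyz',p['o']['orientation']).as_matrix(); T[:3,3]=p['o']['eef_pos']
    return np.linalg.inv(T@np.array(p['tool_from_camera']))
def f(p): return 210/np.tan(np.radians(p['vfov'])/2)
def proj(p,X):
    c=(cfw(p)@np.c_[np.atleast_2d(X),np.ones(len(np.atleast_2d(X)))].T)[:3]
    return np.c_[f(p)*c[0]/c[2]+p['cx'],f(p)*c[1]/c[2]+p['cy']]
def atz(p,u,v,z):
    W=np.linalg.inv(cfw(p)); d=W[:3,:3]@[(u-p['cx'])/f(p),(v-p['cy'])/f(p),1]; o=W[:3,3]
    return o+d*(z-o[2])/d[2]
def mid(r): e=r['extent']; return (e[0]+e[2])/2,(e[1]+e[3])/2
E
python3 - <<'E'
from h import *
for n in('top','side'):
    p=snap(n,n+'1.png'); print(n,p['vfov'],np.linalg.inv(cfw(p))[:3,3].round(3))
    for t,z in(('centrifuge',.088),('green_cap',.103),('orange_a_tube',.094),('blue_tube',.094),('start_key_top',.07),('stop_key',.07),('lid_key',.07),('lid_rim',.2),('wash_bottle',0)):
        for r in search_frame(p,t)[:2]: print(t,round(r['confidence'],2),np.round(r['extent']),atz(p,*mid(r),z).round(3))
o=env.observe();print(o['time'],env.grip_depth,o['orientation'])
E
```

```text
pics
top 44.639405405075536 [ 0.212 -0.189  1.747]
centrifuge 0.79 [266. 186. 350. 267.] [ 0.411 -0.299  0.088]
stop_key 0.15 [266. 182. 352. 266.] [ 0.42  -0.303  0.07 ]
lid_rim 0.6 [314. 183. 345. 234.] [ 0.454 -0.357  0.2  ]
wash_bottle 0.65 [369. 162. 398. 198.] [ 0.586 -0.569  0.   ]
side 55.0597911307093 [-0.134 -1.092  0.961]
centrifuge 0.65 [246. 224. 336. 317.] [ 0.411 -0.304  0.088]
green_cap 0.46 [362. 281. 392. 330.] [ 0.534 -0.566  0.103]
blue_tube 0.47 [328. 333. 344. 360.] [ 0.351 -0.609  0.094]
blue_tube 0.32 [241. 309. 270. 341.] [ 0.208 -0.442  0.094]
lid_rim 0.74 [298. 227. 336. 302.] [ 0.418 -0.422  0.2  ]
wash_bottle 0.61 [363. 274. 394. 328.] [ 0.63  -0.489  0.   ]
1.0 0.0187 [ 3.14149508e+00 -2.74325705e-05  2.79778952e+00]
```

```bash
python3 - <<'E'
import cv2,numpy as np
a=cv2.imread('pics/top1.png')[130:310,190:430];b=cv2.imread('pics/side1.png')[190:370,190:430]
cv2.imwrite('pics/c1.png',cv2.resize(np.vstack([a,b])if 0 else np.hstack([a,b]),None,fx=1.66,fy=1.66,interpolation=2))
E
python3 -c "
from h import *
p=snap('wrist');print(np.array(p['tool_from_camera']).round(3),p['vfov'],p['cx'],p['cy'])"
```

```text
[[ 0.001 -0.945 -0.328  0.085]
 [ 1.     0.001  0.    -0.   ]
 [-0.    -0.328  0.945 -0.143]
 [ 0.     0.     0.     1.   ]] 59.14435740384841 283.89436468252865 209.52215914204
```

View pics/c1.png

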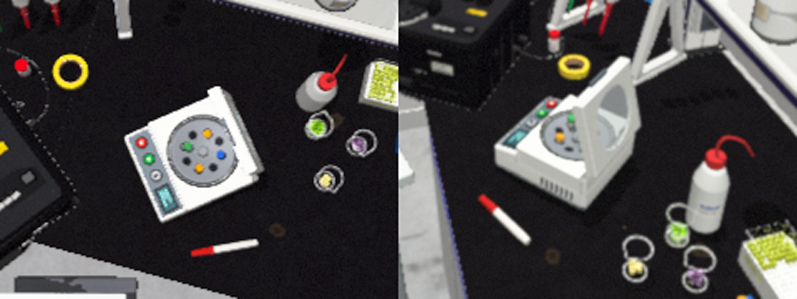

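View pics/top1.png

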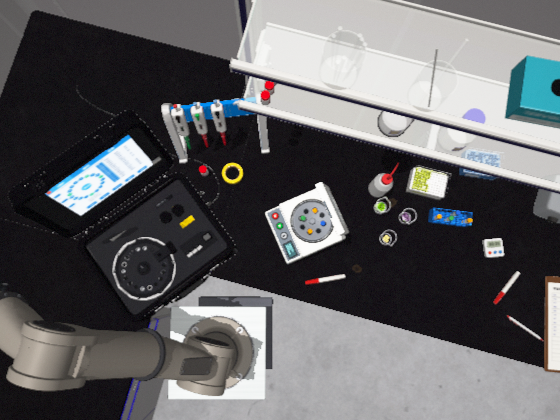

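The crop shows the centrifuge with its keys on the left: red at crop (141,142), green (148,159), grey (155,175). The green cap is at crop (186,147), the lid stands on the right side, and the markers and bottle are well clear. Next I'll turn these pixels into world positions.

Run:
```python
from h import *
p=snap('top');o=env.observe();print(o['eef_pos'],o['orientation'],o['qpos'],o['width'])
print(proj(p,[[0,0,0],[.1,0,0],[0,.1,0],o['eef_pos'],[.41,-.3,0],[.68,-.2,.36],[.62,-.45,.36]]).round())
s=1.66
g=lambda u,v:(190+u/s,130+v/s)
for n,u,v,z in(('red',141,142,.07),('grn',148,159,.07),('gry',155,175,.07),('gcap',186,147,.105),('or_a',196,168,.094),('or_b',207,132,.094),('blue',221,156,.094),('FL',125,135,.06),('FR',163,222,.06)):
    print(n,atz(p,*g(u,v),z).round(3))
```

```text
[0.2275277  0.63554212 0.2313173 ] [ 3.14152507e+00 -2.22452753e-05  2.79774092e+00] [-1.33508413  0.47701014  0.02238843  1.55536118 -0.01149755  1.10928063
 -0.0831302 ] 0.08518826047082415
[[217. 353.]
 [217. 322.]
 [186. 353.]
 [ -8. 282.]
 [307. 230.]
 [279. 120.]
 [368. 141.]]
red [ 0.45  -0.191  0.07 ]
grn [ 0.416 -0.205  0.07 ]
gry [ 0.384 -0.219  0.07 ]
gcap [ 0.435 -0.279  0.105]
or_a [ 0.395 -0.299  0.094]
or_b [ 0.467 -0.321  0.094]
blue [ 0.419 -0.348  0.094]
FL [ 0.465 -0.159  0.06 ]
FR [ 0.292 -0.235  0.06 ]
```

Run:
```python
from h import *
p=snap('top')
for n,u,v,z in(('hingeL',50,262-35,.17),('hingeL2',88,235,.17),('hingeR',163,175,.17),('nearR',236,243,.17),('nearL',145,315,.17),('lidtopL',8,190,.5),('lidtopR',125,112,.5),('rack',165,105,.15)):
    print(n,atz(p,u,v,z).round(3))
for r,z in((.45,.55),(.5,.6),(.67,.62),(.45,.65),(.5,.5)):
    a=np.radians(70.3);a=np.radians(70.3)
    q=env.inverse_kinematics([r*np.cos(a),r*np.sin(a),z],[np.pi,0,2.798]);print(r,z,None if q is None else np.round(q,2))
for y in(1.97,1.97+np.pi,1.97-np.pi,2.8,.4):
  q=env.inverse_kinematics([.43,-.30,.26],[np.pi,0,y]);print(y,None if q is None else np.round(q,2))
```

```text
hingeL [0.396 0.506 0.17 ]
hingeL2 [0.372 0.387 0.17 ]
hingeR [0.563 0.162 0.17 ]
nearR [ 0.349 -0.071  0.17 ]
nearL [0.13 0.2  0.17]
lidtopL [0.449 0.471 0.5  ]
lidtopR [0.652 0.191 0.5  ]
rack [0.8   0.169 0.15 ]
0.45 0.55 [-1.39 -0.05  0.02  1.51  0.    1.67 -0.14]
0.5 0.6 [-1.39  0.06  0.04  1.3  -0.    1.78 -0.12]
0.67 0.62 None
0.45 0.65 [-1.4  -0.01  0.03  1.26  0.    1.89 -0.14]
0.5 0.5 [-1.38  0.04  0.02  1.53 -0.    1.57 -0.12]
1.97 [-0.22  0.26  0.85  1.92 -0.22  1.06  1.13]
5.111592653589793 [-0.48  0.45  1.3   1.93 -0.48  1.13 -1.73]
-1.1715926535897931 [-0.48  0.45  1.3   1.93 -0.48  1.13 -1.73]
2.8 [ 0.47  0.2   0.02  1.88 -0.01  1.06  1.72]
0.4 [-0.37  0.32  1.08  1.93 -0.32  1.08 -0.33]
```

The case lid plane stands 0.53 to 0.64 m from the base, between the arm and the centrifuge. I'll lift and retract first, swing across high, then come down above the rotor.

Run:
```python
from h import *
a=np.radians(70.3)
env.move_l([.46*np.cos(a),.46*np.sin(a),.57],speed=.3)
q=np.array(env.observe()['qpos']); q[0]=.47;q[2]=0;q[4]=0;q[6]=.93
env.set_joints(q); o=env.observe();print(o['time'],o['eef_pos'],o['orientation'])
print(env.inverse_kinematics([.40,-.26,.30],[np.pi,0,1.97]))
env.move_pose([.40,-.26,.30],[np.pi,0,1.97])
env.clamp()
o=env.observe();print(o['time'],o['eef_pos'],o['width'],o['wrist_force'])
p=snap('wrist','w1.png')
for t,z in(('green_cap',.105),('orange_a_tube',.094),('blue_tube',.094),('start_key_top',.07),('stop_key',.07),('lid_key',.07),('lid_rim',.23)):
    for r in cut_out(p,t)[:2]: print(t,round(r['confidence'],2),np.round(r['extent']),r['mask'].sum(),atz(p,*mid(r),z).round(3))
```

```text
5.2167 [ 0.37860425 -0.26095957  0.56846444] [-3.14022982e+00 -2.13849217e-03  2.03279643e+00]
[ 0.46754928  0.08400988 -0.02351331  1.92358303  0.00217724  1.13402376
  0.84240152]
7.0333 [ 0.39999424 -0.25998787  0.29997107] -6.54503653903218e-05 [-0.10200505  0.496573   -0.64866629]
green_cap 0.67 [301. 194. 321. 216.] 333 [ 0.434 -0.275  0.105]
orange_a_tube 0.65 [256. 201. 269. 220.] 225 [ 0.394 -0.303  0.094]
blue_tube 0.5 [263. 245. 276. 265.] 199 [ 0.419 -0.345  0.094]
start_key_top 0.71 [312. 113. 328. 132.] 309 [ 0.414 -0.204  0.07 ]
lid_key 0.8 [273. 113. 295. 134.] 330 [ 0.382 -0.218  0.07 ]
lid_key 0.47 [286. 386. 296. 410.] 161 [ 0.526 -0.535  0.07 ]
lid_rim 0.75 [196. 292. 407. 383.] 3956 [ 0.443 -0.331  0.23 ]
```

View pics/w1.png

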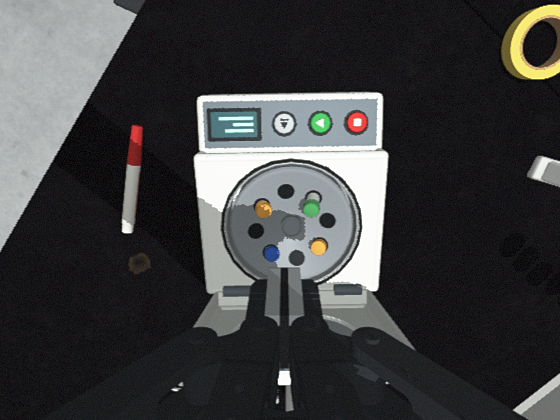

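The wrist picture shows the green cap proud at (312,209), orange caps at (264,208) and (318,246), and blue at (271,253). The keys are grey (284,123), green (320,122) and red (357,122), and the body top's front edge runs from (195,152) to (387,150). I'll fit the centrifuge pose to these.

```bash
cat > fit.py <<'E'
from h import *
from scipy.optimize import least_squares
# params: x,y,yaw,phi,s,keyx,keyz
def model(q):
    x,y,yaw,phi,s,kx,kz=q
    def cap(k,s=0):
        a=np.pi+phi+k*np.pi/2; r=.034-s*np.sin(np.radians(15)); return [.026+r*np.cos(a),r*np.sin(a),.094+s*np.cos(np.radians(15))]
    L=np.array([cap(0,s),cap(1),cap(2),cap(3),[kx,-.036,kz],[kx,0,kz],[kx,.036,kz]])
    c,sn=np.cos(yaw),np.sin(yaw); return L@np.array([[c,-sn,0],[sn,c,0],[0,0,1]]).T+[x,y,0]
def fit(p,uv):
    g=lambda q:np.r_[(proj(p,model(q))-uv).ravel()/1.,(q[4]-.0115)/.002,(q[6]-.07)/.01]
    r=least_squares(g,[.419,-.29,-1.17,-.55,.0115,-.075,.07],x_scale=[.01,.01,.05,.1,.005,.01,.01]); print('res',(proj(p,model(r.x))-uv).round(1).tolist()); return r.x
E
python3 - <<'E'
from fit import *
p=snap('wrist')
uv=np.array([[312,209],[264,207.5],[271,252.5],[318.5,245.5],[284,123],[320,122.5],[357,122]])
q=fit(p,uv);print(q.round(4));print(model(q).round(4))
c,s=np.cos(q[2]),np.sin(q[2])
L=np.array([[-.105,.095,.06],[-.105,-.095,.06],[-.04,-.095,.088],[-.04,.095,.088],[.026,0,.08],[.097,0,.088],[.026-.069,0,.088],[.026,.069,.088],[.026,-.069,.088]])
print(proj(p,L@np.array([[c,-s,0],[s,c,0],[0,0,1]]).T+[q[0],q[1],0]).round())
E
```

```text
res [[1.1, -0.1], [2.3, 1.2], [2.2, -0.5], [0.7, 0.9], [-2.7, -9.4], [-1.4, -0.3], [-1.7, 8.6]]
[ 0.4251 -0.2821 -1.3899 -0.4323  0.0122 -0.0807  0.0861]
[[ 0.4374 -0.2778  0.1058]
 [ 0.3968 -0.2992  0.094 ]
 [ 0.4213 -0.3406  0.094 ]
 [ 0.4627 -0.3162  0.094 ]
 [ 0.3751 -0.2092  0.0861]
 [ 0.4105 -0.2028  0.0861]
 [ 0.446  -0.1963  0.0861]]
[[414. 116.]
 [227.  73.]
 [212. 143.]
 [402. 185.]
 [293. 223.]
 [278. 285.]
 [309. 161.]
 [358. 239.]
 [227. 212.]]
```

```bash
sed -i "s/r=least_squares(g,\(.*\),x_scale=.*\]); print/r=least_squares(g,\1,method='lm',x_scale=[.01,.01,.05,.1,.005,.01,.01]); print('cost',r.cost);print/; s/^    r=.034/    r=.034/" fit.py
python3 - <<'E'
from fit import *
p=snap('wrist')
uv=np.array([[312,209],[264,207.5],[271,252.5],[318.5,245.5],[284,123],[320,122.5],[357,122]])
q=fit(p,uv);print(q.round(4));print(model(q).round(4))
c,s=np.cos(q[2]),np.sin(q[2])
L=np.array([[-.105,.095,.06],[-.105,-.095,.06],[-.04,-.095,.088],[-.04,.095,.088],[.026,0,.08],[.097,0,.088],[.026-.069,0,.088],[.026,.069,.088],[.026,-.069,.088]])
print(proj(p,L@np.array([[c,-s,0],[s,c,0],[0,0,1]]).T+[q[0],q[1],0]).round())
print(p['o']['orientation'])
E
```

```text
cost 95.6830375633116
res [[1.1, -0.1], [2.3, 1.2], [2.2, -0.5], [0.7, 0.9], [-2.7, -9.4], [-1.4, -0.3], [-1.7, 8.6]]
[ 0.4251 -0.2822 -1.39   -0.4323  0.0122 -0.0807  0.0861]
[[ 0.4375 -0.2779  0.1058]
 [ 0.3969 -0.2993  0.094 ]
 [ 0.4213 -0.3407  0.094 ]
 [ 0.4627 -0.3162  0.094 ]
 [ 0.3752 -0.2093  0.0861]
 [ 0.4106 -0.2028  0.0861]
 [ 0.446  -0.1963  0.0861]]
[[414. 116.]
 [227.  73.]
 [212. 143.]
 [402. 185.]
 [293. 223.]
 [278. 285.]
 [309. 161.]
 [358. 239.]
 [227. 212.]]
[3.14152112e+00 4.37691898e-05 1.96994279e+00]
```

The key row is not centred on the body because the display takes up one side. I'll free its y offset in the fit.

```bash
sed -i "s/kx,kz=q/kx,kz,ky=q/; s/\[kx,-.036,kz\],\[kx,0,kz\],\[kx,.036,kz\]/[kx,ky-.036,kz],[kx,ky,kz],[kx,ky+.036,kz]/; s/-.075,.07\]/-.075,.07,.03]/; s/.01,.01\]); print/.01,.01,.01]); print/" fit.py
cat > chk.py <<'E'
from fit import *
def body(q):
    c,s=np.cos(q[2]),np.sin(q[2])
    L=np.array([[-.105,.095,.06],[-.105,-.095,.06],[-.04,-.095,.088],[-.04,.095,.088],[.026,0,.08],[.097,0,.088],[.026-.069,0,.088],[.026,.069,.088],[.026,-.069,.088]])
    return L@np.array([[c,-s,0],[s,c,0],[0,0,1]]).T+[q[0],q[1],0]
E
python3 - <<'E'
from chk import *
p=snap('wrist')
uv=np.array([[312,209],[264,207.5],[271,252.5],[318.5,245.5],[284,123],[320,122.5],[357,122]])
q=fit(p,uv);print(q.round(4));print(model(q).round(4));print(proj(p,body(q)).round())
# hover over cap aligned with tube axis
np.save('q.npy',q)
G=model(q)[0]; ax=np.array([q[0],q[1],0])+.026*np.array([np.cos(q[2]),np.sin(q[2]),0])
inw=ax-G; inw[2]=0; inw/=np.linalg.norm(inw)
n=np.cos(np.radians(15))*np.array([0,0,1])+np.sin(np.radians(15))*inw
print('axis',ax,n)
E
```

```text
cost 1.933833212629794
res [[-0.5, -0.5], [0.7, 0.7], [0.6, -0.8], [-0.8, 0.5], [-0.2, 0.0], [0.3, 0.0], [-0.1, -0.0]]
[ 0.4177 -0.2841 -1.1571 -0.6651  0.0124 -0.0753  0.0696  0.0294]
[[ 0.4358 -0.2781  0.106 ]
 [ 0.3952 -0.2994  0.094 ]
 [ 0.4197 -0.3408  0.094 ]
 [ 0.4611 -0.3164  0.094 ]
 [ 0.3814 -0.2178  0.0696]
 [ 0.4144 -0.2034  0.0696]
 [ 0.4473 -0.1889  0.0696]]
[[387.  90.]
 [194.  92.]
 [193. 163.]
 [389. 161.]
 [291. 222.]
 [292. 286.]
 [291. 159.]
 [359. 224.]
 [225. 226.]]
axis [ 0.42814983 -0.30790824  0.        ] [-0.06439521 -0.25068018  0.96592583]
```

Run:
```python
from h import *
q=np.load('q.npy'); yaw=q[2]+np.pi; fr=np.array([np.cos(yaw),np.sin(yaw)])
out=np.array([.4358-.4281,-.2781+.3079]);out/=np.linalg.norm(out)
xy=np.array([.4358,-.2781])+.005*out
env.move_pose([*(xy+.01*fr),.16],[np.pi,0,yaw])
env.move_l([*xy,.115],speed=.1); env.pause(.1)
f0=env.observe()['wrist_force'];z=.115
while z>.086:
    z-=.0015; env.move_l([*xy,z],speed=.03); o=env.observe(); d=o['wrist_force']-f0
    print(round(z,4),o['eef_pos'].round(4),d.round(1),round(o['time'],2))
    if d[2]>9: break
```

```text
0.1135 [ 0.4372 -0.2732  0.1137] [-0.4 -0.2 -1.9] 9.18
0.112 [ 0.437  -0.2732  0.1119] [ 0.5 -0.9 -1.4] 9.43
0.1105 [ 0.437  -0.2732  0.1104] [ 0.1  1.  -0.2] 9.68
0.109 [ 0.437  -0.2732  0.1089] [ 0.4 -0.  -0.6] 9.93
0.1075 [ 0.4372 -0.2733  0.1075] [ 0.3 -0.3 -0.3] 10.18
0.106 [ 0.4372 -0.2732  0.106 ] [ 0.2 -0.   0.5] 10.43
0.1045 [ 0.4372 -0.273   0.1045] [ 0.3  0.5 -0.2] 10.68
0.103 [ 0.4371 -0.2732  0.1029] [0.1 1.8 0.1] 10.93
0.1015 [ 0.437  -0.2733  0.1014] [-0.4  0.5  0. ] 11.18
0.1 [ 0.4369 -0.2733  0.0999] [-0.2  0.4  0.3] 11.43
0.0985 [ 0.437  -0.2733  0.0984] [-0.3  0.9 -1.2] 11.68
0.097 [ 0.437  -0.2733  0.0969] [-0.6  1.5  0.5] 11.93
0.0955 [ 0.4372 -0.2733  0.0957] [-0.7  1.5  3.7] 12.18
0.094 [ 0.4384 -0.2737  0.0953] [-1.   2.6 11. ] 12.43
```

Run:
```python
from chk import *
q=np.load('q.npy'); yaw=q[2]+np.pi; fr=np.array([np.cos(yaw),np.sin(yaw)])
xy=np.array(env.observe()['eef_pos'][:2])
env.move_l([*xy,.13],speed=.1)
env.move_l([.40,-.24,.28],speed=.25); env.pause(.1)
p=snap('wrist');print(env.observe()['time'])
q2=q.copy();q2[4]=0
print('exp',proj(p,model(q2)).round(1)[:4].tolist(),'tall',proj(p,model(q))[0].round(1))
for t in('green_cap','orange_a_tube','blue_tube','lid_rim'):
    for r in search_frame(p,t)[:2]: print(t,round(r['confidence'],2),np.round(r['extent']),mid(r))
cv2.imwrite('pics/w2.png',cv2.resize(p['pixels'][80:420,160:440],None,fx=1.75,fy=1.75))
```

```text
13.8667
exp [[306.1, 229.0], [256.0, 234.5], [263.0, 278.7], [310.9, 273.6]] tall [304.6 236.4]
green_cap 0.77 [297. 220. 314. 239.] (305.45, 229.35)
orange_a_tube 0.59 [246. 226. 262. 244.] (253.85000000000002, 235.05)
blue_tube 0.39 [257. 268. 267. 281.] (262.20000000000005, 274.6)
lid_rim 0.91 [160. 321. 411. 410.] (285.2, 365.65)
lid_rim 0.74 [303. 266. 322. 283.] (312.3, 274.3)
```

View pics/w2.png

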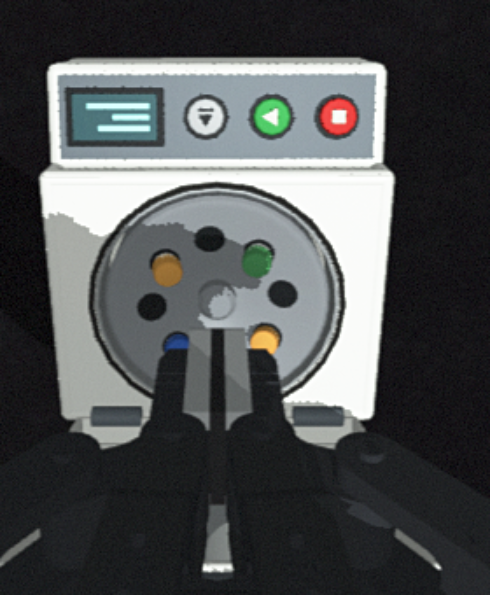

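The green cap now sits at (305,229), against a predicted seated position of (306,229), and the other tubes have not moved. Next I'll go over the lid and push it from behind along its arc.

```bash
cat > lid.py <<'E'
from h import *
q=np.load('q.npy'); yaw=q[2]+np.pi; fr=np.array([np.cos(yaw),np.sin(yaw)])
hg=q[:2]-.097*fr; L=.135;h=.011
def tcp(th,L=L): return np.r_[hg+fr*(L*np.cos(th)-.024*np.sin(th)-h*min(1,np.sin(th)*1.5)), .088+L*np.sin(th)+.024*np.cos(th)]
E
python3 - <<'E'
from lid import *
o=env.observe();p=o['eef_pos']
env.move_l([p[0],p[1],.34],speed=.25)
b=hg-.05*fr
env.move_l([*b,.34],speed=.25)
env.move_l([*b,tcp(1.5)[2]],speed=.2);env.pause(.1)
f0=env.observe()['wrist_force']; print(env.observe()['time'],tcp(1.5))
env.move_l(tcp(1.55),speed=.1)
th=1.5
while th>.15:
    env.move_l(tcp(th),speed=.08); o=env.observe(); d=o['wrist_force']-f0
    print(round(th,2),o['eef_pos'].round(3),d.round(1),round(o['time'],2))
    if np.linalg.norm(d)>15: print('stop');break
    th-=.1
E
```

```text
16.2083 [ 0.46689845 -0.39616721  0.22435952]
1.5 [ 0.467 -0.396  0.225] [ 0.4 -1.5 -0.2] 16.78
1.4 [ 0.461 -0.383  0.225] [ 0.3 -0.4  0. ] 17.11
1.3 [ 0.456 -0.371  0.225] [ 0.6 -2.   0.2] 17.43
1.2 [ 0.45  -0.358  0.222] [ 0.6 -1.5  0.3] 17.76
1.1 [ 0.445 -0.346  0.219] [ 0.2 -2.1  2. ] 18.08
1.0 [ 0.44  -0.334  0.214] [-0.2 -1.2 -0.3] 18.41
0.9 [ 0.435 -0.323  0.208] [-0.2 -1.3  0.6] 18.73
0.8 [ 0.43  -0.312  0.201] [ 0.8 -1.6  1. ] 19.06
0.7 [ 0.425 -0.302  0.193] [ 0.6 -1.5  0.4] 19.38
0.6 [ 0.421 -0.291  0.184] [ 1.2 -0.8  0.2] 19.72
0.5 [ 0.416 -0.282  0.173] [ 0.3 -1.8  0.3] 20.05
0.4 [ 0.413 -0.273  0.162] [ 0.5 -1.2  1.1] 20.38
0.3 [ 0.409 -0.265  0.151] [ 0.1 -0.3  0.8] 20.72
0.2 [ 0.407 -0.259  0.138] [ 0.6 -1.2 -0. ] 21.05
```

Contact stayed light the whole way. Now I'll close onto the seal.

Run:
```python
from lid import *
o=env.observe();f0=np.array([0,0,0])
c=tcp(.1); z=o['eef_pos'][2]; xy=c[:2]; base=o['wrist_force'][2]
zz=z
while zz>.102:
    zz-=.004 if zz>.12 else .0012
    env.move_l([*xy,zz],speed=.04); o=env.observe(); d=o['wrist_force']
    print(round(zz,4),o['eef_pos'].round(4),d.round(1),round(o['time'],2))
    if d[2]-base>14: break
env.pause(.3); print(env.observe()['wrist_force'].round(1))
env.move_l([*xy,.15],speed=.1)
env.move_l([*(xy+.02*fr),.27],speed=.25)
env.pause(.1)
p=snap('wrist','w3.png');print(env.observe()['time'])
for t in('start_key_top','stop_key','lid_key','lid_rim'):
    for r in search_frame(p,t)[:2]: print(t,round(r['confidence'],2),np.round(r['extent']),mid(r))
from fit import model
print(proj(p,model(q)[4:]).round(1))
s=snap('side');cv2.imwrite('pics/s3.png',cv2.resize(s['pixels'][200:340,200:380],None,fx=4,fy=4))
```

```text
0.1342 [ 0.4042 -0.2534  0.1342] [0.1 0.1 0.3] 21.38
0.1302 [ 0.4042 -0.2536  0.1299] [ 0.2 -0.2 -0.8] 21.63
0.1262 [ 0.4041 -0.2536  0.1259] [-0.2 -0.6 -0.9] 21.88
0.1222 [ 0.4041 -0.2535  0.1219] [-0.7  0.7  0.9] 22.13
0.1182 [ 0.4041 -0.2535  0.1179] [ 0.3  0.2 -0.7] 22.38
0.117 [ 0.4043 -0.2536  0.1169] [ 0.  -0.6 -0.8] 22.63
0.1158 [ 0.4043 -0.2536  0.1157] [ 1.  -0.2  0.3] 22.88
0.1146 [ 0.4043 -0.2536  0.1145] [0.1 0.9 0.1] 23.13
0.1134 [ 0.4043 -0.2536  0.1133] [ 0.   0.1 -0.4] 23.38
0.1122 [ 0.4044 -0.2537  0.1125] [-0.9  0.5  5. ] 23.63
0.111 [ 0.4045 -0.2537  0.1123] [-5.4  2.6 17.1] 23.88
[-4.8  2.7 17.1]
25.5083
stop_key 0.54 [346. 145. 366. 165.] (356.0, 155.14999999999998)
lid_key 0.66 [346. 149. 365. 165.] (355.3, 156.85)
lid_key 0.56 [269. 145. 290. 165.] (279.70000000000005, 155.05)
lid_rim 0.59 [188. 177. 384. 338.] (285.95, 257.65)
[[278.8 154.4]
 [317.6 154.4]
 [356.4 154.5]]
```

View pics/w3.png

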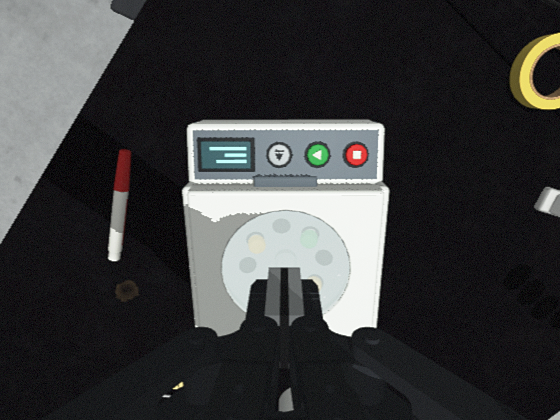

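View pics/s3.png

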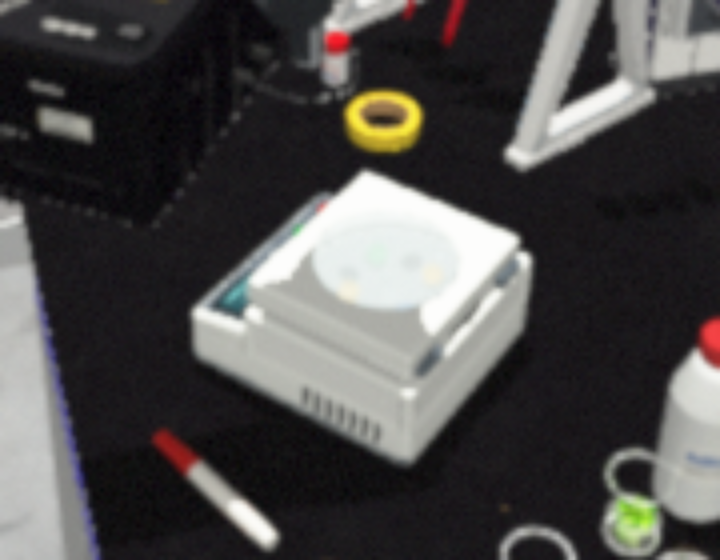

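The lid is shut: contact stopped at z=0.1123, where 0.112 was expected, and both views show it flat. The start key is at (317.5,154), as predicted. Next I'll press it square to the panel.

Run:
```python
from lid import *
from fit import model
K=model(q)[5]; t=np.radians(10); n=np.r_[fr*np.sin(t),np.cos(t)]
K=K+.002*np.r_[fr*np.cos(t),-np.sin(t)]
ori=[np.pi,t,yaw]
env.move_pose(K+n*.09,ori); env.move_l(K+n*.012,speed=.12); env.pause(.15)
f0=np.mean([ (env.pause(.02),env.observe()['wrist_force'])[1] for _ in range(5)],0)
s=.006; deep=None
while s>-.008:
    s-=.001; env.move_l(K+n*s,speed=.03); env.pause(.05)
    f=np.mean([(env.pause(.02),env.observe()['wrist_force'])[1] for _ in range(3)],0)-f0
    o=env.observe(); print(round(s,4),round((o['eef_pos']-K)@n,4),f.round(1),round(f@n,1),round(o['time'],2))
    if f@n>8: break
env.move_l(K+n*.03,speed=.06); env.move_l(K+n*.12,speed=.2); env.pause(.2)
p=snap('wrist','w4.png');print(env.observe()['time'],proj(p,model(q)[4:]).round(1))
```

```text
0.005 0.0049 [-0.1  0.2 -0.8] -0.7 27.84
0.004 0.004 [-0.   0.5 -0.1] -0.0 28.19
0.003 0.003 [-0.2  0.7 -0.3] -0.2 28.54
0.002 0.002 [-0.   0.5 -0.6] -0.5 28.89
0.001 0.001 [ 0.5  0.4 -0.6] -0.6 29.24
0.0 0.0 [-0.4  0.2  0.3] 0.4 29.59
-0.001 -0.001 [0.3 0.8 0.9] 1.0 29.94
-0.002 -0.002 [-0.3  0.3  2. ] 2.1 30.29
-0.003 -0.003 [-0.1  1.   2.2] 2.4 30.64
-0.004 -0.0035 [-2.5  2.5 10.3] 10.7 30.99
32.5583 [[237.7 206. ]
 [286.  206.1]
 [334.4 206.2]]
```

View pics/w4.png

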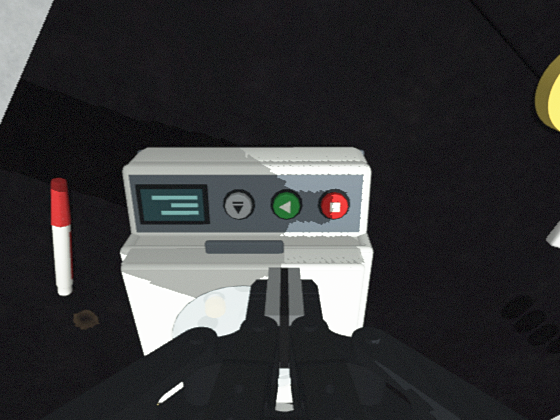

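The key travelled about 3.5 to 4 mm to its hard stop and is back up at (286,206), where it was predicted. The lid is still shut and the arm is clear.

```bash
python3 -c "
from bench import env
print(env.close_job())"
```

```text
the job is handed in; nothing more can be done
None
```

I pressed the green tube fully home, shut the lid onto its seal, pressed the start key to its stop and let it spring back, then handed the job in at about 33 s with the arm clear; no verdict was returned.

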